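# Unnest the lens-mug display

### The job

Take the turntable display apart in reverse order: first lift the white lens out of the black mug and stand it upright on the middle of the round rubber pad, then lift the mug out of its collar and stand it down on the open counter. Take the mug up again by its handle and stand it on the cork circle under the low glass shelf, with the handle pointing straight out of the shelf's open front, the side that faces the robot. Keep lens and mug upright and leave everything else on the counter as it is.

Things in the scene. Friction and masses are not known exactly. Their poses are not given: they have to be found in the camera images.
- lens_mid (a point): White plastic lens, round, 130 mm tall (loose, about 0.24 kg), upright inside the mug, 47 mm of it above the mug's rim. This point is on its axis, half-way up (65 mm above its foot). z runs up its axis. The lower 84 mm is 47 mm in diameter (45 mm foot); from 94 mm above the foot to the flat top it is 58 mm in diameter: grip it there.
- mug_mid (a point): Black ceramic mug (loose, about 0.22 kg), straight, 64 mm outer diameter, 88 mm tall, 4 mm wall, 5 mm floor. This point is on its axis, half-way up (44 mm above its underside). z up; the handle is on the local -x side. In the display its lower 34 mm is in the collar and lifts straight out; the part above can be gripped across the diameter along local y.
- mug_handle (a point): The mug's handle, a flat D-shaped loop 12 mm thick (along local y). Its upright grip bar is 14 mm wide (along local x) and reaches from 18 to 78 mm above the mug's underside; this point is in the bar, 68 mm from the mug's axis and 60 mm above the underside. Axes as the mug's. In the display it stands between two cheeks and cannot be gripped.
- turntable: Low aluminium turntable, 176 mm in diameter with a knurled edge; fixed, it does not turn. Origin at its centre on the counter; its top, on which the mug stands, is 18 mm up.
- collar_top (a point): Chrome open collar fixed on the turntable, 72 mm inside, 82 mm outside diameter; this point is the centre of its top, 52 mm above the counter. The mug's foot stands in it with 4 mm play. On its local -x side two chrome cheeks, 6 mm thick and 21 mm apart, 37 to 83 mm from the axis, top 98 mm above the counter, stand either side of the mug's handle.
- pad_top (a point): Round black rubber pad, 120 mm in diameter, 4 mm thick, fixed on the counter, to the left or to the right. This point is the centre of its top.
- shelf_spot (a point): Where the mug goes: centre of a flush cork circle (68 mm) on the white base board of the low display shelf (fixed, on the other side than the pad), 12 mm above the counter. z up; local -x points out of the open front. Board 140 mm wide (y), 105 mm deep, its front edge 25 mm from this point. 10 mm posts at y = +-63 mm, x = -17 and +73; low back rail at x = 75.
- glass_edge (a point): Shelf: middle of the front edge of the glass, at its underside, 122 mm above the counter and 25 mm in front of the cork circle's centre. The glass is 6 mm thick and as large as the base board. Boxes stand on it from 57 mm behind this edge backwards, up to 193 mm above the counter. Axes as the shelf's.
- front_spot (a point): A point on the counter (height 0) 125 mm in front of the cork circle, on the shelf's centre line; the counter is kept free for 45 mm around it and, 35 mm to either side, on towards local -x for 90 mm. Axes as the shelf's.
- ext_ring: Bystander: loose chrome extension ring, 68 mm diameter, 28 mm tall. Origin at centre of underside, x, y, z axes upright with z up.
- rail_block: Bystander: loose steel focus rail block, 136 x 40 x 28 mm. Origin at centre of underside, long side along x.
- prime_lens: Bystander: loose black lens, 72 mm diameter, 72 mm tall. Origin at centre of underside.
- blower: Bystander: loose rubber dust blower, 56 mm diameter, 110 mm tall. Origin at centre of underside.
- filter_case: Bystander: loose flat grey filter case, 90 x 90 x 14 mm. Origin at centre of underside.
- brush: Bystander: loose brush 160 mm long lying along its x. Origin at its underside.

How it is judged:
On the way, in this order (a step that is already met when the one before it is completed fails the run):
1. the lens stands upright on the pad, released, while the mug is still in its collar (horizontal distance between lens_mid and pad_top below 0.035 m and z of lens_mid in the frame of pad_top between 0.06 and 0.07 m and angle between lens_mid's own z axis and vertical below 0.12 rad and contact force between the fingers and lens below 0.3 N and distance between mug_mid and turntable below 0.075 m), for 0.2 s.
2. the mug, out of its collar, stands upright on the open counter, released (horizontal distance between mug_mid and turntable above 0.12 m and height (world z) of mug_mid below 0.047 m and angle between mug_mid's own z axis and vertical below 0.1 rad and contact force between the fingers and mug below 0.3 N), for 0.2 s.
3. the mug is held up clear of the counter by its handle (distance between the grasp point and mug_handle below 0.035 m and contact force between the fingers and mug above 1 N and height (world z) of mug_mid above 0.05 m), for 0.2 s.
At the end, for the whole second after the job is handed in: Lens upright (0.12 rad) on the pad, axis within 35 mm of its centre; mug upright (0.1 rad) on the shelf's base board, axis within 20 mm of the cork circle's centre, handle pointing out of the open front within 0.45 rad; both released and at rest (horizontal distance between lens_mid and pad_top below 0.035 m and z of lens_mid in the frame of pad_top between 0.06 and 0.07 m and angle between lens_mid's own z axis and vertical below 0.12 rad and contact force between the fingers and lens below 0.3 N and horizontal distance between mug_mid and shelf_spot below 0.02 m and z of mug_mid in the frame of shelf_spot between 0.04 and 0.048 m and angle between mug_mid's own z axis and vertical below 0.1 rad and angle between the x axis of mug_mid and the x axis of shelf_spot, either way round below 0.45 rad and x of mug_handle in the frame of shelf_spot below -0.03 m and contact force between the fingers and mug below 0.3 N and linear speed of each of mug, lens below 0.02 m/s); the robot touches nothing.
It fails at once if the lens or the mug is tipped over (beyond 0.7 rad) (angle between any of lens_mid, mug_mid's own z axis and vertical above 0.7 rad).
It fails at once if a bystander is moved by more than 30 mm (distance of any of ext_ring, rail_block, prime_lens, blower, filter_case, brush from where it was at the start of the episode above 0.03 m).
It also fails if it takes over 70 s, if anything falls off the work surface, if the arm or the gripper's body presses on something with over 40 N, if the wrist force passes 120 N, or if a joint passes its speed limit or range.

### The arm

A 6-joint arm with a two-finger parallel gripper is mounted at the origin on the work surface. World frame = base frame: x ahead of the robot, y to its left, z up, the work surface at z = 0. Lengths are in m, angles in rad, forces in N, time in s.
With the tool pointing down it reaches from about 0.325 to 1 m from the base axis. Payload 5.1 kg.
Tool frame: the origin (TCP) lies midway between the tips of the shut fingers; the grasp point (between the pads) lies 19 mm behind it; z points along the fingers, y is the line along which they close (so a half turn about z gives the same grasp; the last joint's range is limited). The gripper opens to 85 mm and grips with 20 to 120 N. Pads are 22 mm wide; open, the fingers measure 114 mm over their backs; the gripper's body (76 mm by 85 mm) begins 54 mm behind the grasp point. The pads swing forward as they close: fully open they stand 13 mm farther back than shut.
Start: joints at [-1.28, 0.124, 1.65, -0, 1.367, -0.083], TCP at [0.237, -0.605, 0.231] pointing down, gripper open.
Joint ranges: [-2.61, 2.61], [-1.02, 2.33], [0.03, 2.71], [-1.35, 4.49], [0.32, 2.68], [-2.91, 2.91]. Speed limits (rad/s): [2.57, 2.57, 3.14, 3.14, 3.14, 3.14].

### API

Orientations are given as [roll, pitch, yaw] about the fixed x, y, z axes, in that order (R = Rz(yaw) Ry(pitch) Rx(roll)).
In Python, from workcell import * gives the robot as it stands.
- The arm moves only by the tool jog_arm, never from a script. Its argument "increments" is a list of rows, each an object of numbers: "tx", "ty", "tz": the shift along the tool's x, y, z in m; "ax", "ay", "az": the turn, a rotation vector about the tool's x, y, z in degrees; "fingers": the closure, from -1 (fully open) to 1 (shut). In form: [{"tx": .., "ty": .., "tz": .., "ax": .., "ay": .., "az": .., "fingers": ..}, ...]. A call has exactly 5 rows; each row is the pose to reach, as a shift and turn from the pose commanded when the call began, along the tool's axes at that moment; what a row does not reach only later rows make up. A row lasts 1/8 s, in which the tool goes at most 62.5 mm and 10.7 degrees, less where a joint would pass 70% of its speed; a pose out of reach is approached as far as the arm can. A call with a gripper value outside its range is refused whole. The fingers move at their own pace and stop on an object; "grip_force" is the grip in N (left out, the last holds). Time passes only in rows, so rows that repeat a pose let the fingers close, or fill a call up. It gives the time, the measured TCP pose, the force, the opening and the grip force at its end, in the units of the state.
- read_state(): the state, without advancing time (a new reading comes with each control period).
- get_image(name): name is "scene" or "top" or "wrist"; returns (picture, depth): 384x512x3 uint8, red, green, blue; 384x512 float32, m along the optical axis (not along the pixel's ray), 0 where there is no reading.
- calibration(name): a dict with "intrinsics" (3x3 intrinsics, pixels), "k1" (the pictures are not rectified: a ray, as slopes to the right and down, at radius r is drawn at 1 + k1 r^2 times it, then the intrinsics apply), "position" and "rotation" of the camera in the world; the wrist camera has in their place "hand_eye" (4x4, takes a point from camera to tool coordinates, whose origin is the TCP and whose axes are the flange's). Camera axes: x right, y down, z forward; pixel columns grow to the right and rows downward; lengths in m; the calibration is good to about 2 mm. A picture is of the moment at which its call begins: read the wrist's pose just before it. calibration takes no time and is no camera call.
- job_done(): hands the job in; it is judged then, once.
The state is a dict: "t": time; "qpos": joint angles; "joint_vel": joint speeds; "effort": joint torques, N m; "tcp_pos": TCP position; "tool_rot": TCP orientation; "ft_force": force on the tool from outside, world axes, zero at the start; "ft_torque": the same for the moment, N m; "finger_gap": finger opening in m; "gripper_force": force on a finger pad.
Only numpy, scipy, OpenCV 4.12 (cv2) and the standard library are available. Lean on these libraries where they do the work, as an engineer would, in place of code of your own. Each camera call takes 0.05 s, during which the arm holds its last target. There are 200 camera calls.

## Working session

There is one attempt and no reset: what is moved stays moved. The work goes in short steps, Python scripts to look and compute and a tool call to move; the robot and the scene stay as the last step left them, time stands still between calls to the robot, and variables do not carry over. Pictures are saved under pics/ and viewed, at most 12 in all, crops included, and the job is handed in when it is done.

Besides the shell and the picture viewer there is one more tool, called after "Emit:" as a command line: name --argument value ..., lists and objects as JSON in quotes. jog_arm: Moves the arm, as the interface text tells. Its arguments: {"type":"object","properties":{"increments":{"type":"array"},"grip_force":{"type":"number"}},"required":["increments"]}

```bash
mkdir -p pics; python3 - <<'E'
from workcell import *
import cv2,numpy as np
for n in ("scene","top"):
    im,d=get_image(n); c=calibration(n)
    np.savez(n+".npz",im=im,d=d); cv2.imwrite(f"pics/{n}1.png",im[:,:,::-1])
    print(n,c["intrinsics"],c["k1"],c["position"],np.round(c["rotation"],4).tolist())
print(calibration("wrist")); print(read_state())
E
```

```text
scene [[349.59467622   0.         254.44714341]
 [  0.         349.59467622 189.2446409 ]
 [  0.           0.           1.        ]] -0.009720714364139545 [1.44813148 0.31027262 0.70014799] [-2.1266, 0.0158, 1.8835]
top [[365.85761562   0.         255.13666724]
 [  0.         365.85761562 195.79184135]
 [  0.           0.           1.        ]] 0.027383960852473115 [0.3601654  0.01603777 1.11408671] [-2.9688, 0.0046, -1.5586]
{'intrinsics': array([[324.12950827,   0.        , 256.7205572 ],
       [  0.        , 324.12950827, 191.15736848],
       [  0.        ,   0.        ,   1.        ]]), 'k1': 0.024877088165133326, 'hand_eye': array([[ 6.87494272e-04, -9.44645912e-01, -3.28090883e-01,
         8.49979357e-02],
       [ 9.99999197e-01,  3.00146288e-04,  1.23124956e-03,
         1.24448623e-03],
       [-1.06461960e-03, -3.28091466e-01,  9.44645360e-01,
        -1.43312223e-01],
       [ 0.00000000e+00,  0.00000000e+00,  0.00000000e+00,
         1.00000000e+00]])}
{'t': 0.1, 'qpos': array([-1.27959183e+00,  1.24454826e-01,  1.65155848e+00,  2.36776964e-06,
        1.36750714e+00, -8.25550010e-02]), 'joint_vel': array([-7.85488344e-04, -3.06627280e-03, -3.51515672e-03, -1.49115797e-03,
        2.40177898e-05, -1.00488035e-03]), 'effort': array([ 1.21832736e-04, -4.24930215e+01, -3.66653502e+01, -9.66149537e-05,
        3.94871371e-03,  5.05749128e-06]), 'tcp_pos': array([ 0.23716543, -0.60458403,  0.23015384]), 'tool_rot': array([-3.13967161e+00, -1.61278829e-04,  3.73758859e-01]), 'ft_force': array([-0.41091591,  0.20142885, -0.1417833 ]), 'ft_torque': array([ 0.02582791, -0.00711554, -0.01449278]), 'gripper_force': 0.0, 'finger_gap': 0.08526333345513408}
```

View pics/scene1.png

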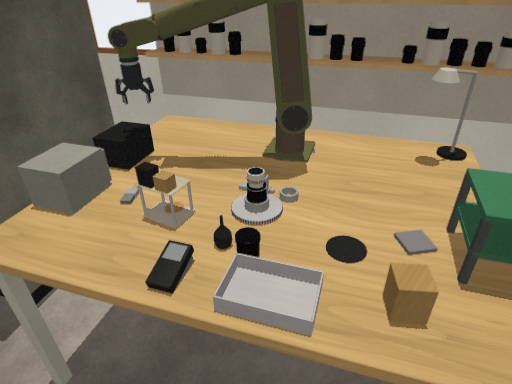

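View pics/top1.png

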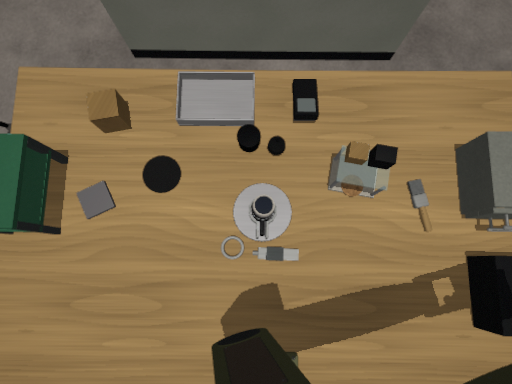

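```bash
cat > h.py <<'E'
from workcell import *
import cv2,numpy as np
from scipy.spatial.transform import Rotation as Ro
def cam(n,st=None):
    c=calibration(n)
    if n!="wrist": return c,Ro.from_euler("xyz",c["rotation"]).as_matrix(),np.array(c["position"])
    R=Ro.from_euler("xyz",st["tool_rot"]).as_matrix(); H=c["hand_eye"]
    return c,R@H[:3,:3],R@H[:3,3]+st["tcp_pos"]
def slopes(c,uv):
    K=c["intrinsics"]
    p=(np.atleast_2d(np.float64(uv))-K[:2,2])/[K[0,0],K[1,1]]; s=p.copy()
    for _ in range(8): s=p/(1+c["k1"]*(s**2).sum(1,keepdims=True))
    return s
def onplane(C,uv,z):
    c,R,p=C; s=slopes(c,uv); d=np.c_[s,np.ones(len(s))]@R.T
    return p+d*((z-p[2])/d[:,2])[:,None]
def cloud(C,depth):
    c,R,p=C; v,u=np.indices(depth.shape)
    s=slopes(c,np.c_[u.ravel(),v.ravel()]); P=(np.c_[s,np.ones(len(s))]*depth.reshape(-1,1))@R.T+p
    P[depth.ravel()==0]=np.nan
    return P.reshape(*depth.shape,3)
def project(C,P):
    c,R,p=C; q=(np.atleast_2d(P)-p)@R; s=q[:,:2]/q[:,2:]
    s=s*(1+c["k1"]*(s**2).sum(1,keepdims=True)); K=c["intrinsics"]
    return s*[K[0,0],K[1,1]]+K[:2,2]
E
python3 - <<'E'
from h import *
for n,pts in (("top",dict(pad=(162,174,.004),turn=(262,212,.018),ring=(233,247,.028),shelf=(358,178,.125))),("scene",dict(pad=(346,249,.004),turn=(257,208,.018),ring=(289,195,.02)))):
    C=cam(n)
    for k,(u,v,z) in pts.items(): print(n,k,onplane(C,(u,v),z).round(3))
D=np.load("top.npz"); P=cloud(cam("top"),D["d"])
print(P[174,162],P[215,240],P[205,263],P[300,150],P[178,352],P[155,383])
cv2.imwrite("pics/crop.png",cv2.resize(D["im"][120:280,215:415,::-1],None,fx=4,fy=3.75,interpolation=cv2.INTER_CUBIC))
E
```

```text
top pad [[0.619 0.314 0.004]]
top turn [[0.502 0.002 0.018]]
top ring [[0.396 0.087 0.028]]
top shelf [[ 0.586 -0.26   0.125]]
scene pad [[0.626 0.316 0.004]]
scene turn [[0.519 0.008 0.018]]
scene ring [[0.411 0.094 0.02 ]]
[0.61868666 0.31331418 0.00677914] [0.49211157 0.06836321 0.01790844] [0.50315549 0.00137711 0.15365454] [2.40470255e-01 3.28413868e-01 2.56521425e-04] [ 0.58513828 -0.24338731  0.12688617] [ 0.63073266 -0.30642699  0.19712014]
```

View pics/crop.png

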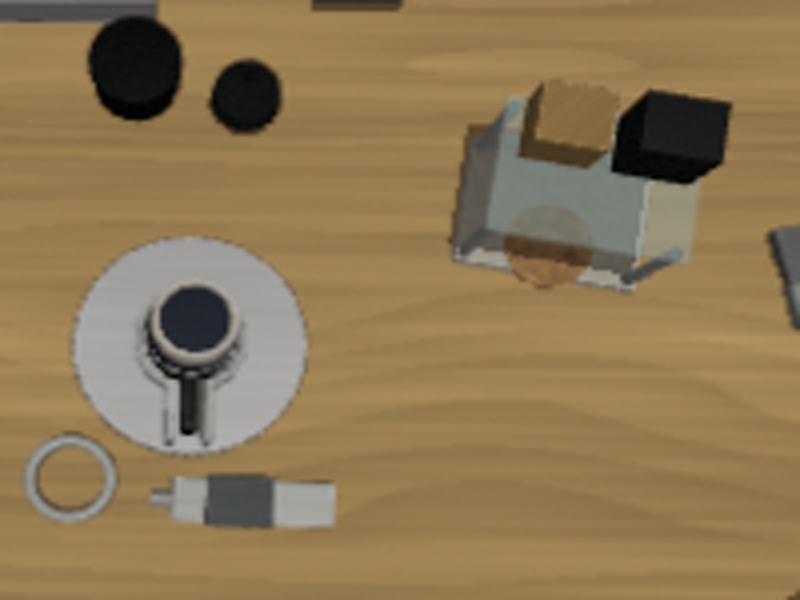

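The crop shows the lens top at (195,318), the handle running down to about (188,430), the cork circle at about (547,246), and the front edge of the board from (455,260) to (632,291). The pad is on the left and the shelf on the right. I measure these next.

```bash
python3 - <<'E'
from h import *
C=cam("top"); D=np.load("top.npz"); im=D["im"]; hsv=cv2.cvtColor(im,cv2.COLOR_RGB2HSV)
f=lambda x,y:(215+(x+.5)/4-.5,120+(y+.5)/3.75-.5)
P=lambda x,y,z:onplane(C,f(x,y),z)[0].round(4)
def ell(mask,lo,hi,z,name):
    m=np.zeros_like(mask); m[lo[1]:hi[1],lo[0]:hi[0]]=mask[lo[1]:hi[1],lo[0]:hi[0]]
    cs=max(cv2.findContours(m.astype(np.uint8),0,cv2.CHAIN_APPROX_NONE)[0],key=cv2.contourArea)
    h=cv2.convexHull(cs); w=onplane(C,h[:,0],z)[:,:2]
    (x,y),r=cv2.minEnclosingCircle(w.astype(np.float32)); e=cv2.fitEllipse((w*1e4).astype(np.float32))
    print(name,"circle",round(x,4),round(y,4),round(r,4),"ell",np.round(np.array(e[0])/1e4,4),np.round(np.array(e[1])/1e4,4))
v=hsv[...,2];s=hsv[...,1]
ell(v<50,(135,145),(190,205),.004,"pad r60")
ell(s<70,(228,178),(296,245),.018,"turn r88")
ell((v<60),(252,192),(275,214),.153,"lens glass")
print("lens",P(195,318,.153)); 
print("handle top end",P(188,432,.096),"start",P(190,380,.096))
print("cheeks ends",P(169,443,.098),P(207,443,.098))
print("cork",P(547,246,.012)); a,b=P(455,260,.012),P(632,291,.012)
print("board front",a,b,np.linalg.norm(a-b)); d=(a-b)[:2]; print("yaw",np.arctan2(-d[0],d[1]))
# glass/box via depth cloud
X=cloud(C,D["d"])[120:280,300:415].reshape(-1,3)
g=X[(abs(X[:,2]-.126)<.012)&(X[:,1]<-.13)]; 
print("glass n",len(g),cv2.minAreaRect((g[:,:2]*1e3).astype(np.float32)))
b=X[(X[:,2]<.03)&(X[:,2]>.006)&(X[:,1]<-.12)]; print("base n",len(b),cv2.minAreaRect((b[:,:2]*1e3).astype(np.float32)))
E
```

```text
pad r60 circle 0.6203 0.3158 0.058 ell [0.6203 0.3159] [0.1144 0.1151]
turn r88 circle 0.5037 0.0023 0.089 ell [0.5036 0.0025] [0.1766 0.1771]
lens glass circle 0.5037 0.0012 0.0228 ell [0.5041 0.001 ] [0.0444 0.0449]
lens [5.048e-01 4.000e-04 1.530e-01]
handle top end [0.4281 0.0036 0.096 ] start [0.4667 0.0026 0.096 ]
cheeks ends [0.4198 0.0167 0.098 ] [ 0.4201 -0.0096  0.098 ]
cork [ 0.5886 -0.2709  0.012 ]
board front [ 0.5762 -0.2005  0.012 ] [ 0.552 -0.334  0.012] 0.13567567947130393
yaw -0.1793261084510392
glass n 1237 ((616.1873168945312, -276.6712951660156), (140.31951904296875, 105.25057983398438), 79.6865463256836)
base n 770 ((560.4064331054688, -292.4242858886719), (341.7220458984375, 468.83831787109375), 87.44061279296875)
```

Emit:
jog_arm --increments '[{"tx":0.03,"ty":-0.03,"tz":-0.03,"az":-10,"fingers":-1},{"tx":0.06,"ty":-0.06,"tz":-0.05,"az":-20,"fingers":-1},{"tx":0.09,"ty":-0.09,"tz":-0.05,"az":-30,"fingers":-1},{"tx":0.125,"ty":-0.125,"tz":-0.05,"az":-40,"fingers":-1},{"tx":0.157,"ty":-0.156,"tz":-0.05,"az":-50,"fingers":-1}]' --grip_force 40

```text
invalid input at $.increments[0]: expected keys tx, ty, tz, ax, ay, az, fingers
```

Emit:
jog_arm --increments '[{"tx":0.044,"ty":0.004,"az":-10,"fingers":-1},{"tx":0.088,"ty":0.008,"az":-20,"fingers":-1},{"tx":0.132,"ty":0.012,"az":-30,"fingers":-1},{"tx":0.176,"ty":0.016,"az":-40,"fingers":-1},{"tx":0.22,"ty":0.02,"az":-50,"fingers":-1}]'

```text
invalid input at $.increments[0]: expected keys tx, ty, tz, ax, ay, az, fingers
```

Emit:
jog_arm --increments '[{"tx":0.025,"ty":0.036,"az":-10,"fingers":-1},{"tx":0.05,"ty":0.072,"az":-20,"fingers":-1},{"tx":0.075,"ty":0.108,"az":-30,"fingers":-1},{"tx":0.1,"ty":0.144,"az":-40,"fingers":-1},{"tx":0.126,"ty":0.181,"az":-50,"fingers":-1}]'

```text
invalid input at $.increments[0]: expected keys tx, ty, tz, ax, ay, az, fingers
```

Emit:
jog_arm --increments '[{"tx":0.03,"ty":-0.03,"tz":-0.03,"ax":0,"ay":0,"az":-10,"fingers":-1},{"tx":0.06,"ty":-0.06,"tz":-0.05,"ax":0,"ay":0,"az":-20,"fingers":-1},{"tx":0.09,"ty":-0.09,"tz":-0.05,"ax":0,"ay":0,"az":-30,"fingers":-1},{"tx":0.125,"ty":-0.125,"tz":-0.05,"ax":0,"ay":0,"az":-40,"fingers":-1},{"tx":0.157,"ty":-0.156,"tz":-0.05,"ax":0,"ay":0,"az":-50,"fingers":-1}]' --grip_force 40

```text
t: 0.72
tcp_pos: [0.3268, -0.4008, 0.2808]
tool_rot: [-3.141, -0.001, 1.252]
ft_force: [0.3, -1.0, 0.5]
finger_gap: 0.0855
gripper_force: 0.0
```

Emit:
jog_arm --increments '[{"tx":0.044,"ty":0.004,"tz":0,"ax":0,"ay":0,"az":-10,"fingers":-1},{"tx":0.088,"ty":0.008,"tz":0,"ax":0,"ay":0,"az":-20,"fingers":-1},{"tx":0.132,"ty":0.012,"tz":0,"ax":0,"ay":0,"az":-30,"fingers":-1},{"tx":0.176,"ty":0.016,"tz":0,"ax":0,"ay":0,"az":-40,"fingers":-1},{"tx":0.22,"ty":0.02,"tz":0,"ax":0,"ay":0,"az":-50,"fingers":-1}]'

```text
t: 1.35
tcp_pos: [0.4157, -0.1989, 0.2809]
tool_rot: [-3.141, -0.0, 2.125]
ft_force: [0.6, -0.6, -0.3]
finger_gap: 0.0855
gripper_force: 0.0
```

Emit:
jog_arm --increments '[{"tx":0.025,"ty":0.036,"tz":0,"ax":0,"ay":0,"az":-10,"fingers":-1},{"tx":0.05,"ty":0.072,"tz":0,"ax":0,"ay":0,"az":-20,"fingers":-1},{"tx":0.075,"ty":0.108,"tz":0,"ax":0,"ay":0,"az":-30,"fingers":-1},{"tx":0.1,"ty":0.144,"tz":0,"ax":0,"ay":0,"az":-40,"fingers":-1},{"tx":0.126,"ty":0.181,"tz":0,"ax":0,"ay":0,"az":-50,"fingers":-1}]'

```text
t: 1.98
tcp_pos: [0.5045, 0.0029, 0.2809]
tool_rot: [-3.141, -0.001, 2.998]
ft_force: [0.5, -0.7, 0.5]
finger_gap: 0.0853
gripper_force: 0.0
```

Emit:
jog_arm --increments '[{"tx":0,"ty":0,"tz":0,"ax":0,"ay":0,"az":-7,"fingers":-1},{"tx":0,"ty":0,"tz":0,"ax":0,"ay":0,"az":-7,"fingers":-1},{"tx":0,"ty":0,"tz":0,"ax":0,"ay":0,"az":-7,"fingers":-1},{"tx":0,"ty":0,"tz":0,"ax":0,"ay":0,"az":-7,"fingers":-1},{"tx":0,"ty":0,"tz":0,"ax":0,"ay":0,"az":-7,"fingers":-1}]'

```text
t: 2.6
tcp_pos: [0.5043, 0.0011, 0.2814]
tool_rot: [3.142, 0.0, 3.113]
ft_force: [-0.6, 1.4, -0.9]
finger_gap: 0.0853
gripper_force: 0.0
```

```bash
python3 - <<'E'
from h import *
st=read_state(); im,d=get_image("wrist"); C=cam("wrist",st)
import pickle; pickle.dump((st,im,d),open("w1.pkl","wb")); cv2.imwrite("pics/w1.png",im[:,:,::-1])
print(st["tcp_pos"],st["tool_rot"],st["qpos"])
X=cloud(C,d); m=(abs(X[...,2]-.153)<.008)&(np.hypot(X[...,0]-.504,X[...,1])<.06)
m=m.astype(np.uint8); cs=max(cv2.findContours(m,0,cv2.CHAIN_APPROX_NONE)[0],key=cv2.contourArea)
w=onplane(C,cs[:,0],.153)[:,:2]; print("lens r29",cv2.minEnclosingCircle(w.astype(np.float32)),np.nanmedian(X[m>0],0),project(C,[.504,.001,.153]))
E
```

```text
[0.50428171 0.00105172 0.28138009] [3.14157098e+00 9.58150823e-05 3.11262262e+00] [-1.04420986e-01 -2.31600513e-01  1.90775568e+00  2.89948293e-05
  1.46534358e+00 -1.64625033e+00]
lens r29 ((0.5037477016448975, -0.001876735594123602), 0.029681511223316193) [ 0.50262055 -0.0017288   0.1541912 ] [[258.06633131 179.47459492]]
```

View pics/w1.png

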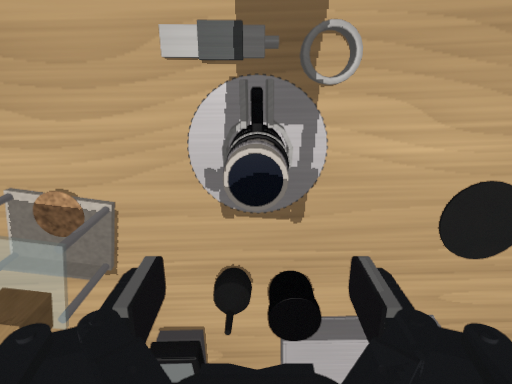

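The wrist view shows the lens top at about (257,178) and the handle straight above it at (257,90–125), so the gripper is lined up with both. I'll descend and grip.

Emit:
jog_arm --increments '[{"tx":0,"ty":-0.001,"tz":0.05,"ax":0,"ay":0,"az":0,"fingers":-1},{"tx":0,"ty":-0.001,"tz":0.1,"ax":0,"ay":0,"az":0,"fingers":-1},{"tx":0,"ty":-0.001,"tz":0.14,"ax":0,"ay":0,"az":0,"fingers":-1},{"tx":0,"ty":-0.001,"tz":0.163,"ax":0,"ay":0,"az":0,"fingers":-1},{"tx":0,"ty":-0.001,"tz":0.163,"ax":0,"ay":0,"az":0,"fingers":-1}]'

```text
t: 3.28
tcp_pos: [0.5026, 0.0005, 0.1161]
tool_rot: [3.141, -0.005, 3.113]
ft_force: [0.3, -0.3, -0.3]
finger_gap: 0.0853
gripper_force: 0.0
```

Emit:
jog_arm --increments '[{"tx":0,"ty":0,"tz":0,"ax":0,"ay":0,"az":0,"fingers":1},{"tx":0,"ty":0,"tz":0,"ax":0,"ay":0,"az":0,"fingers":1},{"tx":0,"ty":0,"tz":0,"ax":0,"ay":0,"az":0,"fingers":1},{"tx":0,"ty":0,"tz":0,"ax":0,"ay":0,"az":0,"fingers":1},{"tx":0,"ty":0,"tz":0,"ax":0,"ay":0,"az":0,"fingers":1}]' --grip_force 35

```text
t: 3.9
tcp_pos: [0.5059, 0.0002, 0.1205]
tool_rot: [-3.141, 0.004, 3.114]
ft_force: [-0.0, -0.5, 5.7]
finger_gap: 0.0567
gripper_force: 38.6
```

Emit:
jog_arm --increments '[{"tx":0,"ty":0,"tz":-0.02,"ax":0,"ay":0,"az":0,"fingers":1},{"tx":0,"ty":0,"tz":-0.045,"ax":0,"ay":0,"az":0,"fingers":1},{"tx":0,"ty":0,"tz":-0.075,"ax":0,"ay":0,"az":0,"fingers":1},{"tx":0,"ty":0,"tz":-0.105,"ax":0,"ay":0,"az":0,"fingers":1},{"tx":0,"ty":0,"tz":-0.13,"ax":0,"ay":0,"az":0,"fingers":1}]'

```text
t: 4.53
tcp_pos: [0.5039, 0.0006, 0.2488]
tool_rot: [3.141, -0.001, 3.114]
ft_force: [-0.4, 0.2, -2.8]
finger_gap: 0.057
gripper_force: 38.2
```

```bash
python3 - <<'E'
from h import *
im,d=get_image("scene"); cv2.imwrite("pics/s2.png",cv2.resize(im[110:270,190:370,::-1],None,fx=4,fy=3.7)); s=read_state(); print(s["tcp_pos"],s["tool_rot"],s["finger_gap"],s["ft_force"])
E
```

```text
[5.05629776e-01 4.26719244e-04 2.52872717e-01] [-3.14131596  0.00546513  3.11400869] 0.05674442893749272 [-0.48586418 -0.7981177   0.02369667]
```

View pics/s2.png

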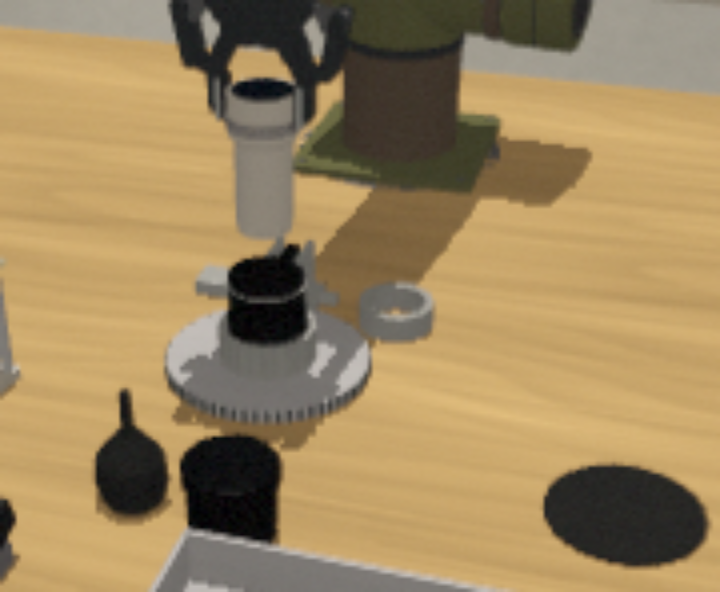

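The lens, at crop (265,85–235), hangs upright and clear, and the mug stayed in its collar. I'll carry it to the pad.

Emit:
jog_arm --increments '[{"tx":-0.008,"ty":0.025,"tz":0,"ax":0,"ay":0,"az":0,"fingers":1},{"tx":-0.025,"ty":0.075,"tz":0,"ax":0,"ay":0,"az":0,"fingers":1},{"tx":-0.044,"ty":0.13,"tz":0,"ax":0,"ay":0,"az":0,"fingers":1},{"tx":-0.062,"ty":0.185,"tz":0,"ax":0,"ay":0,"az":0,"fingers":1},{"tx":-0.081,"ty":0.24,"tz":0,"ax":0,"ay":0,"az":0,"fingers":1}]'

```text
t: 5.2
tcp_pos: [0.5918, 0.2398, 0.2467]
tool_rot: [-3.141, -0.002, 3.114]
ft_force: [0.6, -1.4, -1.4]
finger_gap: 0.0563
gripper_force: 38.5
```

Emit:
jog_arm --increments '[{"tx":-0.015,"ty":0.045,"tz":0,"ax":0,"ay":0,"az":0,"fingers":1},{"tx":-0.026,"ty":0.078,"tz":0.03,"ax":0,"ay":0,"az":0,"fingers":1},{"tx":-0.026,"ty":0.078,"tz":0.07,"ax":0,"ay":0,"az":0,"fingers":1},{"tx":-0.026,"ty":0.078,"tz":0.11,"ax":0,"ay":0,"az":0,"fingers":1},{"tx":-0.026,"ty":0.078,"tz":0.13,"ax":0,"ay":0,"az":0,"fingers":1}]'

```text
t: 5.82
tcp_pos: [0.6177, 0.3146, 0.1134]
tool_rot: [-3.139, -0.006, 3.114]
ft_force: [0.0, -0.3, -2.7]
finger_gap: 0.0568
gripper_force: 38.7
```

Emit:
jog_arm --increments '[{"tx":0,"ty":0,"tz":0.005,"ax":0,"ay":0,"az":0,"fingers":1},{"tx":0,"ty":0,"tz":0.01,"ax":0,"ay":0,"az":0,"fingers":1},{"tx":0,"ty":0,"tz":0.015,"ax":0,"ay":0,"az":0,"fingers":1},{"tx":0,"ty":0,"tz":0.017,"ax":0,"ay":0,"az":0,"fingers":1},{"tx":0,"ty":0,"tz":0.018,"ax":0,"ay":0,"az":0,"fingers":1}]'

```text
t: 6.45
tcp_pos: [0.6206, 0.3155, 0.1016]
tool_rot: [3.141, 0.001, 3.114]
ft_force: [-2.4, -1.9, 2.7]
finger_gap: 0.0568
gripper_force: 39.2
```

Emit:
jog_arm --increments '[{"tx":0,"ty":0,"tz":0,"ax":0,"ay":0,"az":0,"fingers":1},{"tx":0,"ty":0,"tz":0,"ax":0,"ay":0,"az":0,"fingers":1},{"tx":0,"ty":0,"tz":0.001,"ax":0,"ay":0,"az":0,"fingers":1},{"tx":0,"ty":0,"tz":0.001,"ax":0,"ay":0,"az":0,"fingers":1},{"tx":0,"ty":0,"tz":0.001,"ax":0,"ay":0,"az":0,"fingers":1}]'

```text
t: 7.08
tcp_pos: [0.6209, 0.3155, 0.1016]
tool_rot: [3.141, 0.002, 3.114]
ft_force: [-3.3, -2.6, 7.6]
finger_gap: 0.0561
gripper_force: 39.8
```

Emit:
jog_arm --increments '[{"tx":0,"ty":0,"tz":0,"ax":0,"ay":0,"az":0,"fingers":-1},{"tx":0,"ty":0,"tz":0,"ax":0,"ay":0,"az":0,"fingers":-1},{"tx":0,"ty":0,"tz":0,"ax":0,"ay":0,"az":0,"fingers":-1},{"tx":0,"ty":0,"tz":0,"ax":0,"ay":0,"az":0,"fingers":-1},{"tx":0,"ty":0,"tz":0,"ax":0,"ay":0,"az":0,"fingers":-1}]'

```text
t: 7.7
tcp_pos: [0.6201, 0.3154, 0.0992]
tool_rot: [-3.142, -0.0, 3.114]
ft_force: [0.1, 0.1, 0.5]
finger_gap: 0.0854
gripper_force: 0.0
```

Emit:
jog_arm --increments '[{"tx":0,"ty":0,"tz":-0.02,"ax":0,"ay":0,"az":0,"fingers":-1},{"tx":0,"ty":0,"tz":-0.06,"ax":0,"ay":0,"az":0,"fingers":-1},{"tx":0,"ty":0,"tz":-0.11,"ax":0,"ay":0,"az":0,"fingers":-1},{"tx":0,"ty":0,"tz":-0.15,"ax":0,"ay":0,"az":0,"fingers":-1},{"tx":0,"ty":0,"tz":-0.18,"ax":0,"ay":0,"az":0,"fingers":-1}]'

```text
t: 8.32
tcp_pos: [0.6207, 0.3157, 0.2843]
tool_rot: [3.14, 0.005, 3.114]
ft_force: [-0.5, 0.2, -0.3]
finger_gap: 0.0854
gripper_force: 0.0
```

```bash
python3 - <<'E'
from h import *
st=read_state(); im,d=get_image("wrist"); C=cam("wrist",st); X=cloud(C,d)
cv2.imwrite("pics/w2.png",im[:,:,::-1])
m=(abs(X[...,2]-.134)<.008)&(np.hypot(X[...,0]-.62,X[...,1]-.316)<.08)
cs=max(cv2.findContours(m.astype(np.uint8),0,cv2.CHAIN_APPROX_NONE)[0],key=cv2.contourArea)
print("lens r29",cv2.minEnclosingCircle(onplane(C,cs[:,0],.134)[:,:2].astype(np.float32)),np.nanmedian(X[m],0))
im,d=get_image("top"); np.savez("top2.npz",im=im,d=d); X=cloud(cam("top"),d)
m=(abs(X[...,2]-.134)<.008)&(np.hypot(X[...,0]-.62,X[...,1]-.316)<.08); print(m.sum(),np.nanmedian(X[m],0))
E
```

```text
lens r29 ((0.6195665597915649, 0.3136177957057953), 0.02964097633957863) [0.61833607 0.31368419 0.1352063 ]
350 [0.61916377 0.3153526  0.13482593]
```

Emit:
jog_arm --increments '[{"tx":0.018,"ty":-0.055,"tz":0,"ax":0,"ay":0,"az":0,"fingers":-1},{"tx":0.036,"ty":-0.11,"tz":0,"ax":0,"ay":0,"az":0,"fingers":-1},{"tx":0.054,"ty":-0.165,"tz":0,"ax":0,"ay":0,"az":0,"fingers":-1},{"tx":0.072,"ty":-0.22,"tz":0,"ax":0,"ay":0,"az":0,"fingers":-1},{"tx":0.09,"ty":-0.265,"tz":0,"ax":0,"ay":0,"az":0,"fingers":-1}]'

```text
t: 9.05
tcp_pos: [0.5215, 0.0512, 0.2785]
tool_rot: [-3.141, -0.001, 3.113]
ft_force: [0.3, -0.4, -0.1]
finger_gap: 0.0853
gripper_force: 0.0
```

Emit:
jog_arm --increments '[{"tx":0.012,"ty":-0.035,"tz":0,"ax":0,"ay":0,"az":0,"fingers":-1},{"tx":0.017,"ty":-0.053,"tz":0,"ax":0,"ay":0,"az":0,"fingers":-1},{"tx":0.017,"ty":-0.053,"tz":0,"ax":0,"ay":0,"az":0,"fingers":-1},{"tx":0.017,"ty":-0.053,"tz":0,"ax":0,"ay":0,"az":0,"fingers":-1},{"tx":0.017,"ty":-0.053,"tz":0,"ax":0,"ay":0,"az":0,"fingers":-1}]'

```text
t: 9.68
tcp_pos: [0.5047, 0.0015, 0.2791]
tool_rot: [3.141, -0.0, 3.116]
ft_force: [0.0, 0.1, 0.0]
finger_gap: 0.0856
gripper_force: 0.0
```

```bash
python3 - <<'E'
from h import *
st=read_state(); im,d=get_image("wrist"); C=cam("wrist",st); X=cloud(C,d)
print(st["tcp_pos"],st["tool_rot"])
v=im.max(2); m=((v<60)&(np.hypot(X[...,0]-.504,X[...,1])<.06)&(X[...,2]>.1)&(X[...,2]<.113)).astype(np.uint8)
ys,xs=np.nonzero(m); P=X[ys,xs]; print(len(P),np.nanmedian(P,0))
r=np.hypot(P[:,0]-.504,P[:,1]); w=onplane(C,np.c_[xs,ys],.106)[:,:2]
w=w[w[:,0]>.47]; print("rim r32",cv2.minEnclosingCircle(w.astype(np.float32)))
big=cv2.resize(im[60:260,160:360,::-1],None,fx=3,fy=3); cv2.imwrite("pics/w3.png",big)
E
```

```text
[0.5046615  0.0014507  0.27914268] [ 3.14132312e+00 -3.77011795e-04  3.11554335e+00]
808 [5.04296457e-01 2.67702229e-04 1.06506191e-01]
rim r32 ((0.503499448299408, 9.961615432985127e-05), 0.03194146603345871)
```

View pics/w3.png

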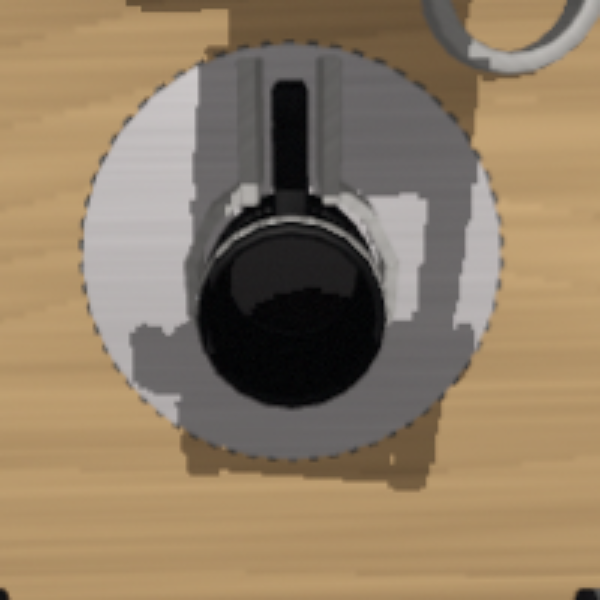

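The rim has radius 31.9 mm and is centred at (0.5035, 0.0003). The handle lies along the tool's x axis. I'll go down on the mug.

Emit:
jog_arm --increments '[{"tx":0.001,"ty":-0.001,"tz":0.05,"ax":0,"ay":0,"az":0,"fingers":-1},{"tx":0.001,"ty":-0.001,"tz":0.1,"ax":0,"ay":0,"az":0,"fingers":-1},{"tx":0.001,"ty":-0.001,"tz":0.145,"ax":0,"ay":0,"az":0,"fingers":-1},{"tx":0.001,"ty":-0.001,"tz":0.18,"ax":0,"ay":0,"az":0,"fingers":-1},{"tx":0.001,"ty":-0.001,"tz":0.2,"ax":0,"ay":0,"az":0,"fingers":-1}]'

```text
t: 10.35
tcp_pos: [0.5021, 0.0003, 0.0768]
tool_rot: [3.141, -0.003, 3.115]
ft_force: [0.0, -0.1, 0.1]
finger_gap: 0.0853
gripper_force: 0.0
```

Emit:
jog_arm --increments '[{"tx":0,"ty":0,"tz":0.01,"ax":0,"ay":0,"az":0,"fingers":-1},{"tx":0,"ty":0,"tz":0.014,"ax":0,"ay":0,"az":0,"fingers":-1},{"tx":0,"ty":0,"tz":0.014,"ax":0,"ay":0,"az":0,"fingers":1},{"tx":0,"ty":0,"tz":0.014,"ax":0,"ay":0,"az":0,"fingers":1},{"tx":0,"ty":0,"tz":0.014,"ax":0,"ay":0,"az":0,"fingers":1}]'

```text
t: 10.98
tcp_pos: [0.5046, -0.0005, 0.0667]
tool_rot: [3.141, 0.003, 3.114]
ft_force: [2.7, 0.4, 2.4]
finger_gap: 0.0642
gripper_force: 39.3
```

Emit:
jog_arm --increments '[{"tx":0,"ty":0,"tz":0,"ax":0,"ay":0,"az":0,"fingers":1},{"tx":0,"ty":0,"tz":0,"ax":0,"ay":0,"az":0,"fingers":1},{"tx":0,"ty":0,"tz":0,"ax":0,"ay":0,"az":0,"fingers":1},{"tx":0,"ty":0,"tz":0,"ax":0,"ay":0,"az":0,"fingers":1},{"tx":0,"ty":0,"tz":0,"ax":0,"ay":0,"az":0,"fingers":1}]'

```text
t: 11.6
tcp_pos: [0.5046, -0.0005, 0.0667]
tool_rot: [3.141, 0.003, 3.114]
ft_force: [1.9, 2.0, 4.8]
finger_gap: 0.0642
gripper_force: 39.5
```

Emit:
jog_arm --increments '[{"tx":0,"ty":0,"tz":-0.015,"ax":0,"ay":0,"az":0,"fingers":1},{"tx":0,"ty":0,"tz":-0.04,"ax":0,"ay":0,"az":0,"fingers":1},{"tx":0,"ty":0,"tz":-0.075,"ax":0,"ay":0,"az":0,"fingers":1},{"tx":0,"ty":0,"tz":-0.115,"ax":0,"ay":0,"az":0,"fingers":1},{"tx":0,"ty":0,"tz":-0.14,"ax":0,"ay":0,"az":0,"fingers":1}]'

```text
t: 12.22
tcp_pos: [0.5029, -0.0007, 0.2071]
tool_rot: [-3.141, 0.0, 3.114]
ft_force: [-0.0, -0.3, -3.2]
finger_gap: 0.0642
gripper_force: 39.5
```

Emit:
jog_arm --increments '[{"tx":0.004,"ty":-0.03,"tz":0,"ax":0,"ay":0,"az":1,"fingers":1},{"tx":0.011,"ty":-0.085,"tz":0,"ax":0,"ay":0,"az":3,"fingers":1},{"tx":0.018,"ty":-0.14,"tz":0,"ax":0,"ay":0,"az":5,"fingers":1},{"tx":0.025,"ty":-0.195,"tz":0,"ax":0,"ay":0,"az":7,"fingers":1},{"tx":0.031,"ty":-0.25,"tz":0,"ax":0,"ay":0,"az":8.8,"fingers":1}]'

```text
t: 12.85
tcp_pos: [0.4638, -0.2508, 0.2048]
tool_rot: [3.141, -0.002, 2.959]
ft_force: [0.7, 0.4, -1.4]
finger_gap: 0.0643
gripper_force: 39.6
```

```bash
python3 - <<'E'
from h import *
for i in range(4): get_image("top")
st=read_state(); print(st["tcp_pos"],st["tool_rot"],st["finger_gap"],st["ft_force"])
im,d=get_image("wrist"); C=cam("wrist",st); cv2.imwrite("pics/w4.png",im[:,:,::-1])
for n,p in dict(spot=[.589,-.2715,.012],front=[.466,-.249,0]).items(): print(n,project(C,p))
E
```

```text
[ 0.46424833 -0.2498867   0.20454643] [ 3.14038403e+00 -2.43405054e-03  2.95811686e+00] 0.06442171784844601 [-0.34578349 -0.35622071 -2.58218542]
spot [[258.67827297 265.76401393]]
front [[258.62070369 160.91651591]]
```

View pics/w4.png

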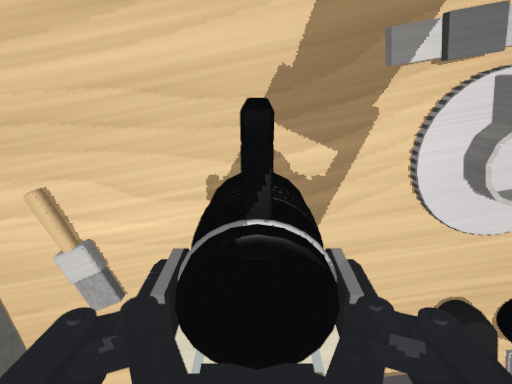

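The mug is held level with its handle at (257,100–200), along the tool's x axis, and the counter below is clear. I'll set it down on the counter.

Emit:
jog_arm --increments '[{"tx":0,"ty":0,"tz":0.03,"ax":0,"ay":0,"az":0,"fingers":1},{"tx":0,"ty":0,"tz":0.07,"ax":0,"ay":0,"az":0,"fingers":1},{"tx":0,"ty":0,"tz":0.11,"ax":0,"ay":0,"az":0,"fingers":1},{"tx":0,"ty":0,"tz":0.135,"ax":0,"ay":0,"az":0,"fingers":1},{"tx":0,"ty":0,"tz":0.145,"ax":0,"ay":0,"az":0,"fingers":1}]'

```text
t: 13.72
tcp_pos: [0.4644, -0.2472, 0.0583]
tool_rot: [3.14, -0.004, 2.963]
ft_force: [-0.7, -0.1, -1.5]
finger_gap: 0.0644
gripper_force: 40.0
```

Emit:
jog_arm --increments '[{"tx":0,"ty":0,"tz":0.004,"ax":0,"ay":0,"az":0,"fingers":1},{"tx":0,"ty":0,"tz":0.008,"ax":0,"ay":0,"az":0,"fingers":1},{"tx":0,"ty":0,"tz":0.011,"ax":0,"ay":0,"az":0,"fingers":1},{"tx":0,"ty":0,"tz":0.013,"ax":0,"ay":0,"az":0,"fingers":1},{"tx":0,"ty":0,"tz":0.013,"ax":0,"ay":0,"az":0,"fingers":1}]'

```text
t: 14.35
tcp_pos: [0.4661, -0.2499, 0.0486]
tool_rot: [-3.141, 0.001, 2.96]
ft_force: [-1.8, 2.4, 4.2]
finger_gap: 0.0644
gripper_force: 40.4
```

Emit:
jog_arm --increments '[{"tx":0,"ty":0,"tz":0,"ax":0,"ay":0,"az":0,"fingers":1},{"tx":0,"ty":0,"tz":0,"ax":0,"ay":0,"az":0,"fingers":-1},{"tx":0,"ty":0,"tz":0,"ax":0,"ay":0,"az":0,"fingers":-1},{"tx":0,"ty":0,"tz":0,"ax":0,"ay":0,"az":0,"fingers":-1},{"tx":0,"ty":0,"tz":0,"ax":0,"ay":0,"az":0,"fingers":-1}]'

```text
t: 14.98
tcp_pos: [0.4653, -0.2496, 0.0472]
tool_rot: [3.142, -0.0, 2.96]
ft_force: [-0.2, 0.1, 0.1]
finger_gap: 0.0853
gripper_force: 0.0
```

Emit:
jog_arm --increments '[{"tx":0,"ty":0,"tz":-0.02,"ax":0,"ay":0,"az":0,"fingers":-1},{"tx":0,"ty":0,"tz":-0.06,"ax":0,"ay":0,"az":0,"fingers":-1},{"tx":0,"ty":0,"tz":-0.11,"ax":0,"ay":0,"az":0,"fingers":-1},{"tx":0,"ty":0,"tz":-0.16,"ax":0,"ay":0,"az":0,"fingers":-1},{"tx":0,"ty":0,"tz":-0.2,"ax":0,"ay":0,"az":0,"fingers":-1}]'

```text
t: 15.6
tcp_pos: [0.4657, -0.2497, 0.2498]
tool_rot: [-3.141, 0.002, 2.96]
ft_force: [0.6, -0.9, -1.1]
finger_gap: 0.0856
gripper_force: 0.0
```

```bash
python3 - <<'E'
from h import *
get_image("top");get_image("top")
st=read_state(); print(st["tcp_pos"],st["tool_rot"],st["qpos"])
im,d=get_image("wrist"); C=cam("wrist",st); X=cloud(C,d); cv2.imwrite("pics/w5.png",im[:,:,::-1])
v=im.max(2); q=X-np.array([.465,-.25,0])
m=(v<60)&(np.hypot(q[...,0],q[...,1])<.06)&(abs(X[...,2]-.088)<.006); ys,xs=np.nonzero(m)
w=onplane(C,np.c_[xs,ys],.088)[:,:2]; u=np.array([.984,-.179]); o=(w-[.465,-.25])@u
print("rim r32",m.sum(),cv2.minEnclosingCircle(w[o>-.034].astype(np.float32)))
m=(v<60)&(abs(X[...,2]-.075)<.012)&((q[...,:2]@u)<-.042)&((q[...,:2]@u)>-.09)&(abs(q[...,:2]@[.179,.984])<.03)
P=X[m]; print("handle",m.sum(),np.median(P,0),P[:,2].max()); o=P[:,:2]@u
print(o.min(),o.max(),cv2.fitLine((P[:,:2]*1e3).astype(np.float32),cv2.DIST_L2,0,.01,.01).ravel())
# shelf from wrist: cork
b=(cv2.cvtColor(im,cv2.COLOR_RGB2HSV)); print(project(C,[.589,-.2715,.012]))
E
```

```text
[ 0.46773231 -0.25110855  0.25379806] [-3.13721262  0.0099227   2.96043834] [-5.93822360e-01 -1.62393255e-01  1.89457584e+00 -3.33811781e-05
  1.39856373e+00 -1.98343710e+00]
rim r32 845 ((0.4659198522567749, -0.2510565519332886), 0.032025013118982315)
handle 411 [ 0.40753405 -0.24019133  0.07850024] 0.08079359911726736
0.4285340301904934 0.46026635227694074 [ 9.8590523e-01 -1.6730477e-01  4.0764059e+02 -2.4022188e+02]
[[259.68391064 240.64894052]]
```

View pics/w5.png

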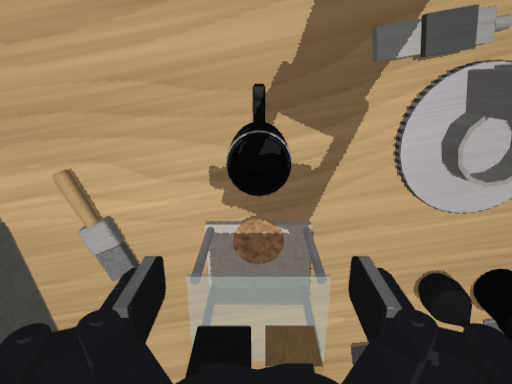

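The mug stands free on the counter and is still lined up with the shelf. The cork is at (259,241), where my shelf estimate predicts it. I'll tilt back 25° and move above the handle.

Emit:
jog_arm --increments '[{"tx":0.015,"ty":0,"tz":0,"ax":0,"ay":-6,"az":0,"fingers":-1},{"tx":0.03,"ty":-0.001,"tz":0.02,"ax":0,"ay":-13,"az":0,"fingers":-1},{"tx":0.045,"ty":-0.001,"tz":0.04,"ax":0,"ay":-20,"az":0,"fingers":-1},{"tx":0.06,"ty":-0.001,"tz":0.06,"ax":0,"ay":-25,"az":0,"fingers":-1},{"tx":0.06,"ty":-0.001,"tz":0.08,"ax":0,"ay":-25,"az":0,"fingers":-1}]'

```text
t: 16.38
tcp_pos: [0.4035, -0.2383, 0.1631]
tool_rot: [3.139, 0.433, 2.957]
ft_force: [1.3, -0.1, 0.1]
finger_gap: 0.0856
gripper_force: 0.0
```

```bash
python3 - <<'E'
from h import *
get_image("top");get_image("top");get_image("top")
st=read_state(); R=Ro.from_euler("xyz",st["tool_rot"]).as_matrix(); print(st["tcp_pos"],st["tool_rot"],st["qpos"])
u=np.array([.985,-.17,0]); h=np.array([.466,-.2507,.060])-.068*u
print("z axis",R[:,2],"increment to handle",R.T@(h+.019*R[:,2]-st["tcp_pos"]))
E
```

```text
[ 0.40493668 -0.23863927  0.16445472] [3.1385481  0.4322936  2.95867039] [-0.79125041 -0.50661986  2.34701486  0.2992756   0.96241441 -2.30962899]
z axis [ 0.41251671 -0.07321534 -0.90800301] increment to handle [ 0.04896183 -0.0018501   0.11144113]
```

Emit:
jog_arm --increments '[{"tx":0.012,"ty":-0.002,"tz":0.028,"ax":0,"ay":0,"az":0,"fingers":-1},{"tx":0.024,"ty":-0.002,"tz":0.055,"ax":0,"ay":0,"az":0,"fingers":-1},{"tx":0.036,"ty":-0.002,"tz":0.083,"ax":0,"ay":0,"az":0,"fingers":-1},{"tx":0.045,"ty":-0.002,"tz":0.102,"ax":0,"ay":0,"az":0,"fingers":-1},{"tx":0.049,"ty":-0.002,"tz":0.111,"ax":0,"ay":0,"az":0,"fingers":-1}]'

```text
t: 17.15
tcp_pos: [0.4084, -0.2419, 0.0451]
tool_rot: [3.14, 0.435, 2.96]
ft_force: [-0.4, -0.2, 0.3]
finger_gap: 0.0853
gripper_force: 0.0
```

```bash
python3 - <<'E'
from h import *
for i in range(3): get_image("top")
st=read_state(); R=Ro.from_euler("xyz",st["tool_rot"]).as_matrix(); print(st["tcp_pos"],st["tool_rot"],st["qpos"],st["ft_force"])
u=np.array([.985,-.17,0]); h=np.array([.466,-.2507,.060])-.068*u
print("rest",R.T@(h+.019*R[:,2]-st["tcp_pos"]))
im,d=get_image("wrist"); cv2.imwrite("pics/w6.png",im[:,:,::-1])
E
```

```text
[ 0.40875187 -0.24232359  0.04636777] [3.14147236 0.43637002 2.96055252] [-0.79118878 -0.3017507   2.42755429  0.39097774  0.68896043 -2.44364007] [ 0.47777347 -0.72684821 -0.44772805]
rest [0.00343357 0.00138131 0.00235714]
```

View pics/w6.png

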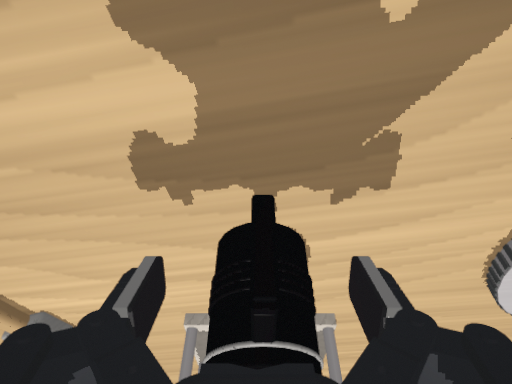

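The view shows the handle at column 262, centred between the pads (150 and 365). I'll close on it.

Emit:
jog_arm --increments '[{"tx":0.003,"ty":0.001,"tz":0.002,"ax":0,"ay":0,"az":0,"fingers":-1},{"tx":0.003,"ty":0.001,"tz":0.002,"ax":0,"ay":0,"az":0,"fingers":0.5},{"tx":0.003,"ty":0.001,"tz":0.002,"ax":0,"ay":0,"az":0,"fingers":1},{"tx":0.003,"ty":0.001,"tz":0.002,"ax":0,"ay":0,"az":0,"fingers":1},{"tx":0.003,"ty":0.001,"tz":0.002,"ax":0,"ay":0,"az":0,"fingers":1}]' --grip_force 80

```text
t: 17.98
tcp_pos: [0.4067, -0.2408, 0.043]
tool_rot: [3.142, 0.436, 2.96]
ft_force: [-0.4, -0.6, 0.3]
finger_gap: 0.012
gripper_force: 0.4
```

Emit:
jog_arm --increments '[{"tx":0,"ty":0,"tz":0,"ax":0,"ay":0,"az":0,"fingers":1},{"tx":0,"ty":0,"tz":0,"ax":0,"ay":0,"az":0,"fingers":1},{"tx":0,"ty":0,"tz":0,"ax":0,"ay":0,"az":0,"fingers":1},{"tx":0,"ty":0,"tz":0,"ax":0,"ay":0,"az":0,"fingers":1},{"tx":0,"ty":0,"tz":0,"ax":0,"ay":0,"az":0,"fingers":1}]'

```text
t: 18.6
tcp_pos: [0.4068, -0.2408, 0.0431]
tool_rot: [3.141, 0.437, 2.96]
ft_force: [-1.3, 2.7, 3.8]
finger_gap: 0.0111
gripper_force: 78.0
```

Emit:
jog_arm --increments '[{"tx":-0.002,"ty":0,"tz":-0.004,"ax":0,"ay":0,"az":0,"fingers":1},{"tx":-0.004,"ty":0,"tz":-0.009,"ax":0,"ay":0,"az":0,"fingers":1},{"tx":-0.007,"ty":0,"tz":-0.014,"ax":0,"ay":0,"az":0,"fingers":1},{"tx":-0.009,"ty":0,"tz":-0.02,"ax":0,"ay":0,"az":0,"fingers":1},{"tx":-0.009,"ty":0,"tz":-0.02,"ax":0,"ay":0,"az":0,"fingers":1}]'

```text
t: 19.23
tcp_pos: [0.4067, -0.2412, 0.0658]
tool_rot: [-3.14, 0.438, 2.961]
ft_force: [0.4, 0.5, -1.8]
finger_gap: 0.0109
gripper_force: 77.6
```

```bash
python3 - <<'E'
from h import *
for i in range(3): get_image("top")
st=read_state(); print(st["tcp_pos"],st["tool_rot"],st["finger_gap"],st["gripper_force"],st["ft_force"])
im,d=get_image("scene"); cv2.imwrite("pics/s3.png",cv2.resize(im[130:240,110:250,::-1],None,fx=5,fy=5,interpolation=cv2.INTER_CUBIC))
E
```

```text
[ 0.40624168 -0.24066295  0.06473278] [3.14150359 0.43609943 2.96037374] 0.010723015267620236 77.63224666938186 [-0.34937822  0.12265267 -2.0464191 ]
```

View pics/s3.png

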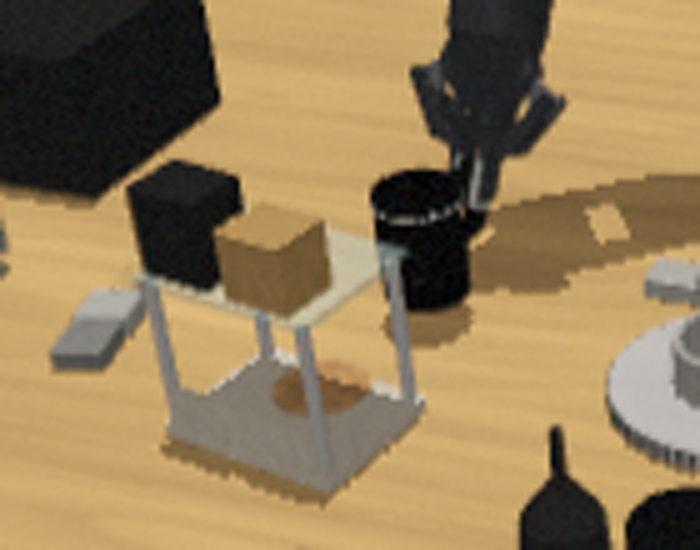

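The mug hangs upright by its handle at crop (420,240), and the cork at (320,390) is clear. I'll slide it straight in.

Emit:
jog_arm --increments '[{"tx":-0.008,"ty":0,"tz":0.0037,"ax":0,"ay":0,"az":0,"fingers":1},{"tx":-0.02,"ty":0,"tz":0.0093,"ax":0,"ay":0,"az":0,"fingers":1},{"tx":-0.034,"ty":0.001,"tz":0.0159,"ax":0,"ay":0,"az":0,"fingers":1},{"tx":-0.048,"ty":0.001,"tz":0.0224,"ax":0,"ay":0,"az":0,"fingers":1},{"tx":-0.062,"ty":0.001,"tz":0.0289,"ax":0,"ay":0,"az":0,"fingers":1}]'

```text
t: 20.05
tcp_pos: [0.4752, -0.2522, 0.0647]
tool_rot: [3.141, 0.436, 2.961]
ft_force: [-0.7, -0.3, -2.0]
finger_gap: 0.0109
gripper_force: 77.7
```

Emit:
jog_arm --increments '[{"tx":-0.014,"ty":0,"tz":0.0065,"ax":0,"ay":0,"az":0,"fingers":1},{"tx":-0.028,"ty":0,"tz":0.0131,"ax":0,"ay":0,"az":0,"fingers":1},{"tx":-0.04,"ty":0,"tz":0.0187,"ax":0,"ay":0,"az":0,"fingers":1},{"tx":-0.048,"ty":0,"tz":0.0224,"ax":0,"ay":0,"az":0,"fingers":1},{"tx":-0.051,"ty":0,"tz":0.0238,"ax":0,"ay":0,"az":0,"fingers":1}]'

```text
t: 20.68
tcp_pos: [0.5296, -0.2623, 0.0648]
tool_rot: [3.142, 0.436, 2.961]
ft_force: [0.1, 0.2, -2.4]
finger_gap: 0.0109
gripper_force: 77.7
```

```bash
python3 - <<'E'
from h import *
for i in range(4): get_image("top")
st=read_state(); print(st["tcp_pos"],st["tool_rot"],st["finger_gap"],st["gripper_force"],st["ft_force"])
R=Ro.from_euler("xyz",st["tool_rot"]).as_matrix(); t=np.array([.589,-.2715,.0]); print("start TCP offset", st["tcp_pos"]-[.4067,-.241,.065])
print("down vec in tool",R.T@[0,0,-1.])
E
```

```text
[ 0.52884933 -0.26211291  0.06466751] [3.14139375 0.43589844 2.96021365] 0.01132531766588295 77.65826610848308 [-0.47256314  0.69638204 -3.06390782]
start TCP offset [ 0.12214933 -0.02111291 -0.00033249]
down vec in tool [ 4.22224998e-01 -1.80305315e-04  9.06491047e-01]
```

Emit:
jog_arm --increments '[{"tx":0.0013,"ty":0,"tz":0.0027,"ax":0,"ay":0,"az":0,"fingers":1},{"tx":0.0025,"ty":0,"tz":0.0054,"ax":0,"ay":0,"az":0,"fingers":1},{"tx":0.0034,"ty":0,"tz":0.0072,"ax":0,"ay":0,"az":0,"fingers":1},{"tx":0.0038,"ty":0,"tz":0.0082,"ax":0,"ay":0,"az":0,"fingers":1},{"tx":0.0038,"ty":0,"tz":0.0082,"ax":0,"ay":0,"az":0,"fingers":1}]'

```text
t: 21.5
tcp_pos: [0.5292, -0.2622, 0.0557]
tool_rot: [3.142, 0.436, 2.96]
ft_force: [-0.1, 1.1, -2.4]
finger_gap: 0.0108
gripper_force: 77.7
```

Emit:
jog_arm --increments '[{"tx":0.0002,"ty":0,"tz":0.0004,"ax":0,"ay":0,"az":0,"fingers":1},{"tx":0.0004,"ty":0,"tz":0.0009,"ax":0,"ay":0,"az":0,"fingers":1},{"tx":0.0004,"ty":0,"tz":0.0009,"ax":0,"ay":0,"az":0,"fingers":1},{"tx":0.0004,"ty":0,"tz":0.0009,"ax":0,"ay":0,"az":0,"fingers":1},{"tx":0.0004,"ty":0,"tz":0.0009,"ax":0,"ay":0,"az":0,"fingers":1}]'

```text
t: 22.12
tcp_pos: [0.5294, -0.2624, 0.0552]
tool_rot: [-3.141, 0.437, 2.96]
ft_force: [-1.1, 0.3, 1.3]
finger_gap: 0.0111
gripper_force: 78.1
```

Emit:
jog_arm --increments '[{"tx":0,"ty":0,"tz":0,"ax":0,"ay":0,"az":0,"fingers":0.5},{"tx":0,"ty":0,"tz":0,"ax":0,"ay":0,"az":0,"fingers":0},{"tx":0,"ty":0,"tz":0,"ax":0,"ay":0,"az":0,"fingers":-0.5},{"tx":0,"ty":0,"tz":0,"ax":0,"ay":0,"az":0,"fingers":-0.5},{"tx":0,"ty":0,"tz":0,"ax":0,"ay":0,"az":0,"fingers":-0.5}]'

```text
t: 22.75
tcp_pos: [0.5292, -0.2623, 0.0548]
tool_rot: [-3.142, 0.436, 2.96]
ft_force: [0.2, 0.1, -0.4]
finger_gap: 0.0639
gripper_force: 0.0
```

Emit:
jog_arm --increments '[{"tx":0.002,"ty":0,"tz":-0.015,"ax":0,"ay":0,"az":0,"fingers":-0.5},{"tx":0.008,"ty":0,"tz":-0.04,"ax":0,"ay":0,"az":0,"fingers":-0.5},{"tx":0.02,"ty":0,"tz":-0.07,"ax":0,"ay":0,"az":0,"fingers":-0.5},{"tx":0.03,"ty":0,"tz":-0.11,"ax":0,"ay":0,"az":0,"fingers":-0.5},{"tx":0.04,"ty":0,"tz":-0.15,"ax":0,"ay":0,"az":0,"fingers":-0.5}]'

```text
t: 23.38
tcp_pos: [0.4303, -0.2439, 0.1746]
tool_rot: [3.142, 0.436, 2.961]
ft_force: [0.8, -0.5, 0.7]
finger_gap: 0.0642
gripper_force: 0.0
```

```bash
python3 - <<'E'
from h import *
for i in range(3): get_image("top")
st=read_state(); print(st["tcp_pos"],st["finger_gap"],st["ft_force"])
a,_=get_image("wrist"); b,d=get_image("top"); s,_=get_image("scene")
cv2.imwrite("pics/fin.png",np.hstack([cv2.resize(b[140:260,290:410],(400,400)),cv2.resize(s[130:270,110:250],(400,400))])[:,:,::-1])
C=cam("wrist",st); X=cloud(C,_[:0]) if 0 else None
im,d=get_image("wrist"); X=cloud(C,d); m=(im.max(2)<70)&(abs(X[...,2]-.1)<.006)&(np.hypot(X[...,0]-.589,X[...,1]+.2715)<.045)
ys,xs=np.nonzero(m); w=onplane(C,np.c_[xs,ys],.1)[:,:2]; print(m.sum()); 
if m.sum()>20: print(cv2.minEnclosingCircle(w.astype(np.float32)))
E
```

```text
[ 0.43158896 -0.24520188  0.17657581] 0.06422014236564759 [0.38648485 0.3171568  0.3792939 ]
1139
((0.5813698768615723, -0.2744455635547638), 0.04432208463549614)
```

View pics/fin.png

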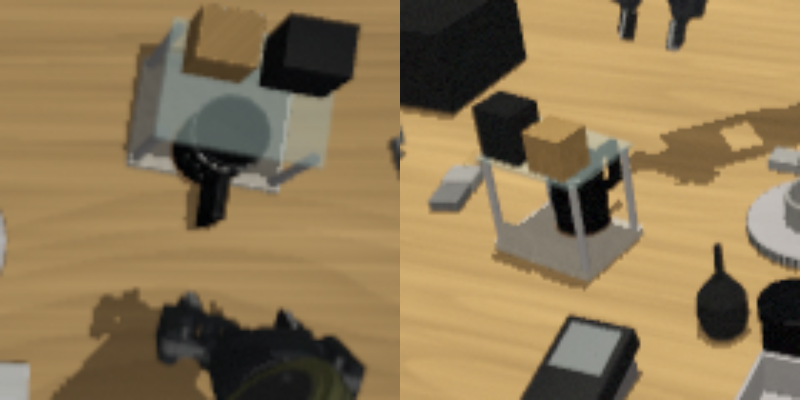

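The mug stands upright on the cork with its handle (205,205) pointing out of the front. I'll check the rim centre (235,133), then hand in.

```bash
python3 - <<'E'
from h import *
p=onplane(cam("top"),(290+236*.3,140+132*.3),.1)[0]; e=np.hypot(p[0]-.589,p[1]+.2715); print(p,e)
if e<.012: print(job_done())
E
```

```text
[ 0.58689242 -0.27503146  0.1       ] 0.004112555998590777
the job is handed in; nothing more can be done
None
```

I handed the job in: the lens stands upright on the pad, and the mug stands on the cork about 4 mm off centre by my measurement, handle out of the front. The gripper is clear, and the verdict was not shown to me.

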